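Eject a cast block from its mould and slide it onto the cooling stand

TASK

Push the knob of the ejector slide fully in, so that the cast block is lifted out of the mould cavity, then push the block sideways across the mould's top, without picking it up or tipping it over, until it lies flat in the recess of the empty cooling stand. Afterwards pull the knob fully out again so the mould is ready for the next casting; leave the finished block on the other stand where it is.

Things in the scene. Friction and masses are not known exactly. Their poses are not given: they have to be found in the camera images.
- mould: Fixed grey metal block, 92 (x) x 100 (y) x 56 (z) mm, origin at the centre of its underside on the worktop, x away from its knob, y towards one stand, z up. Its open cavity, 60 (x) x 44 (y) mm, lies in the centre of the top face. The top face is flat and level, 56 mm above the origin. An ejector plate forms the cavity's floor; fully raised, its top stands 1 mm above the mould's top face.
- block: Loose white cast block, 56 (x) x 40 (y) x 20 (z) mm, about 60 g, slotted on top; origin at the centre of its underside. It starts in the mould's cavity with its top flush with the mould's top face and 2 mm play all round, its axes along the mould's.
- stand_empty: Fixed empty steel cooling stand, 74 (x) x 62 (y) mm, origin at the centre of its underside on the worktop, axes as the mould's. It is on the mould's +y or -y side, centres 85 mm apart, gap 4 mm. Its top recess is 68 (x) x 56 (y) mm, 5 mm deep, floor 49.5 mm above the origin; the 3 mm thick lips all round end at 54.5 mm, 1.5 mm below the mould's top face.
- stand_full: Fixed stand like the empty one, on the mould's other side; the finished block lies in it.
- block_done: Loose finished block, same shape and size as the one in the mould, origin at the centre of its underside; it lies in the recess of the other stand, its top 69.5 mm above the worktop. To be left alone.
- slide (a joint): Travel of the ejector slide in m along the mould's +x: 0 = knob fully out, 0.028 = knob fully in. It drives the ejector plate up 0.75 times as far (21 mm). About 4 N of friction: the slide and the raised ejector stay where they are left.
- knob (a point): Centre of the top of the slide's upright black knob post, 14 mm in diameter, 46 mm tall, on the slide's flat bar (a 22 mm wide, 4 mm high collar at its foot); the post's top is 66 mm above the worktop, the bar's top 20 mm. Its axis is 112 mm in front (-x) of the mould's centre when out and 84 mm when in; x and y follow the mould's axes.
Things that resemble listed ones, but are neither listed nor needed, are in the scene too. Leave any pink or purple look-alike of the block alone.

How it is judged:
On the way, in this order (a step that is already met when the one before it is completed fails the run):
1. The ejector has lifted the block level out of the cavity, its underside at or above the mould's top face (z of block in the frame of mould above 0.0545 m and angle between block's own z axis and vertical below 0.12 rad and value of joint slide above 0.0255 m), for 0.2 s.
2. The block lies flat in the recess of the empty stand (horizontal distance between block and stand_empty below 0.015 m and z of block in the frame of stand_empty between 0.046 and 0.0525 m and angle between block's own z axis and vertical below 0.06 rad), for 0.2 s.
At the end, for the whole second after the job is handed in: The block lies flat (within 0.06 rad) and at rest on the recess floor of the stand that was empty, its centre within 15 mm of the stand's centre, and the slide is fully out (within 3 mm) (all of step 2 and linear speed of block below 0.02 m/s and value of joint slide below 0.003 m); the robot touches nothing.
It fails at once if The block is picked up: its underside more than 25 mm above the mould's top face (z of block in the frame of mould above 0.081 m).
It fails at once if The block is tipped over (more than 0.7 rad) (angle between block's own z axis and vertical above 0.7 rad).
It fails at once if The finished block on the other stand is shifted by more than 15 mm (distance of block_done from where it was at the start of the episode above 0.015 m).
It also fails if it takes over 58 s, if anything falls off the work surface, if the arm or the gripper's body presses on something with over 40 N, if the wrist force passes 120 N, or if a joint passes its speed limit or range.

ROBOT

A 6-joint arm with a two-finger parallel gripper is mounted at the origin on a cart in front of the work surface, level with it; the furniture and walls round the work are solid. World frame = base frame: x ahead of the robot, y to its left, z up, the work surface at z = 0. Lengths are in m, angles in rad, forces in N, time in s.
With the tool pointing down it reaches from about 0.375 to 0.975 m from the base axis. Payload 3.8 kg.
Tool frame: the origin (TCP) lies midway between the tips of the shut fingers; the grasp point (between the pads) lies 19 mm behind it; z points along the fingers, y is the line along which they close (so a half turn about z gives the same grasp; the last joint's range is limited). The gripper opens to 85 mm and grips with 20 to 120 N. Pads are 22 mm wide; open, the fingers measure 114 mm over their backs; the gripper's body (76 mm by 85 mm) begins 54 mm behind the grasp point. The pads swing forward as they close: fully open they stand 13 mm farther back than shut.
Start: joints at [-1.17, 0.264, 1.604, -0, 1.274, -0.037], TCP at [0.286, -0.611, 0.231] pointing down, gripper open.
Joint ranges: [-2.63, 2.63], [-0.94, 2.18], [0.31, 2.57], [-1.31, 4.45], [0, 2.66], [-2.55, 2.55]. Speed limits (rad/s): [2.57, 2.57, 3.14, 3.14, 3.14, 3.14].

INTERFACE

Orientations are given as a rotation vector (axis times angle).
In Python, from workcell import bot, cams gives the robot as it stands.
- The arm moves only by the tool play_rows, never from a script. Its argument "rows" is a list of rows, each a list of 2 entries, a list of its own where there are three numbers: the shift along the tool's x, y, z scaled (see below), then the turn, a rotation vector about the tool's x, y, z scaled (see below). A call has 1 to 20 rows; each row is the pose to reach, as a shift and turn from the pose commanded when the call began, along the tool's axes at that moment; what a row does not reach only later rows make up. The controller multiplies each number of a shift by 250 mm and each number of a turn by 45 degrees. A row lasts 1/12 s, in which the tool goes at most 41.7 mm and 7.16 degrees, less where a joint would pass 70% of its speed; a pose out of reach is approached as far as the arm can. A call with a number of a shift or a turn outside -1 to 1 is refused whole. A call with a gripper value outside its range is refused whole. "claw" is the opening, from -1 (shut) to 1 (fully open), set as the call begins (left out, the last holds). The fingers move at their own pace and stop on an object; "newtons" is the grip in N (left out, the last holds). Time passes only in rows, so rows that repeat a pose let the fingers close. It gives the time, the measured TCP pose, the force, the opening and the grip force at its end, in the units of the state.
- bot.read_state(): the state, without advancing time (a new reading comes with each control period).
- cams.read_camera(name): name is "scene" or "side" or "wrist"; returns a dict with "image" (480x640x3 uint8, red, green, blue), "K" (3x3 intrinsics, pixels), "T" (4x4, takes a point from camera to world coordinates); the wrist camera has in their place "mount" (4x4, takes a point from camera to tool coordinates, whose origin is the TCP and whose axes are the flange's). Camera axes: x right, y down, z forward; pixel columns grow to the right and rows downward; lengths in m; the calibration is good to about 2 mm. A picture is of the moment at which its call begins: read the wrist's pose just before it. There is no depth.
- bot.finish_job(): hands the job in; it is judged then, once.
The state is a dict: "time": time; "q": joint angles; "joint_vel": joint speeds; "joint_torque": joint torques, N m; "tool_pos": TCP position; "tcp_rot": TCP orientation; "wrist_force": force on the tool from outside, world axes, zero at the start; "torque": the same for the moment, N m; "width": opening from 0.0 (shut) to 1.0 (fully open); "grip_force": force on a finger pad.
Only numpy, scipy, OpenCV 4.12 (cv2) and the standard library are available. Lean on these libraries where they do the work, as an engineer would, in place of code of your own. Each camera call takes 0.05 s, during which the arm holds its last target. There are 200 camera calls.

## Working session

There is one attempt and no reset: what is moved stays moved. The work goes in short steps, Python scripts to look and compute and a tool call to move; the robot and the scene stay as the last step left them, time stands still between calls to the robot, and variables do not carry over. Pictures are saved under pics/ and viewed, at most 10 in all, crops included, and the job is handed in when it is done.

Besides the shell and the picture viewer there is one more tool, called as name(argument=value, ...), one argument or row to a line, values as JSON. play_rows: Moves the arm, as the interface text tells. Its arguments: {"type":"object","properties":{"rows":{"type":"array","items":{"type":"array"}},"claw":{"type":"number"},"newtons":{"type":"number"}},"required":["rows"]}

```bash
mkdir -p pics
cat > h.py <<'E'
import numpy as np, cv2
from workcell import bot, cams
from scipy.spatial.transform import Rotation as R
def cam(n):
    s=bot.read_state(); c=cams.read_camera(n)
    if n=='wrist':
        T=np.eye(4);T[:3,:3]=R.from_rotvec(s['tcp_rot']).as_matrix();T[:3,3]=s['tool_pos'];T=T@c['mount']
    else: T=c['T']
    return c['image'],np.array(c['K']),np.array(T)
def onplane(uv,K,T,z):
    d=T[:3,:3]@np.linalg.solve(K,[uv[0],uv[1],1]);o=T[:3,3]
    return o+d*(z-o[2])/d[2]
def proj(p,K,T):
    q=np.linalg.inv(T)@np.append(p,1);q=K@q[:3];return q[:2]/q[2]
def save(n,im): cv2.imwrite('pics/'+n+'.png',im[:,:,::-1])
E
python3 - <<'E'
from h import *
for n in('scene','side'):
    im,K,T=cam(n);save(n+'0',im);print(n,K[0,0],T.round(3).tolist())
s=bot.read_state();print(s['time'],s['tcp_rot'],s['tool_pos'],s['wrist_force'])
E
```

```text
scene 576.7044897781377 [[0.612, -0.32, 0.723, -0.088], [-0.79, -0.22, 0.572, -0.725], [-0.024, -0.921, -0.388, 0.441], [0.0, 0.0, 0.0, 1.0]]
side 477.17054631332405 [[-0.985, -0.095, 0.147, 0.466], [-0.174, 0.559, -0.811, 0.51], [-0.005, -0.824, -0.567, 0.566], [0.0, 0.0, 0.0, 1.0]]
0.1 [-3.06461441e+00 -6.81810534e-01  6.06171768e-04] [ 0.28590312 -0.61071488  0.23004633] [ 0.96170479 -0.32446159 -0.66289844]
```

View pics/scene0.png

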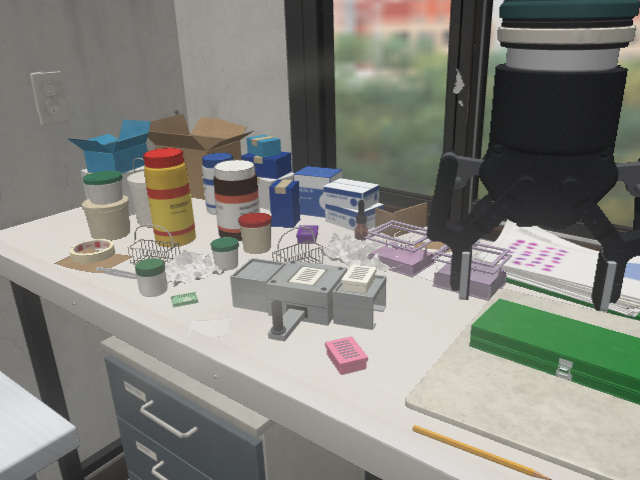

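View pics/side0.png

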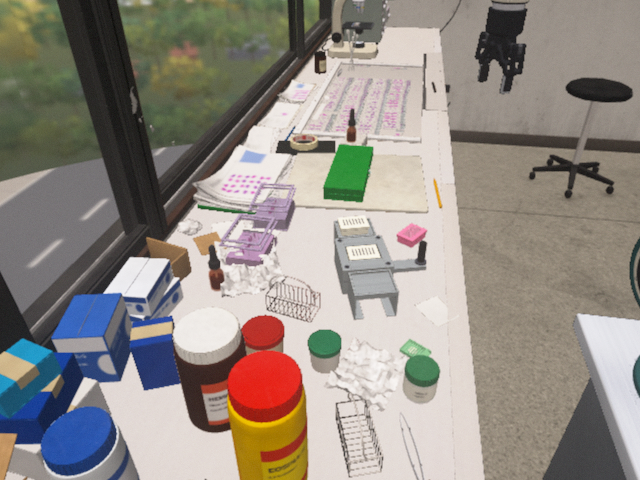

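The scene camera shows the mould at (305,285), with the cast block at (305,277). The full stand with the finished block is at (358,278), the empty stand at (258,275), and the knob post at (278,310). The side camera agrees: block (363,253), finished block (352,225), empty stand (370,288), knob (422,248).

Look-alikes are the pink block at scene (346,355) / side (411,234), the purple one at (307,233), and the white finished block on the stand. The one I want is the white block lying flush in the mould. Next I'll take a close crop and measure.

Run:
```python
from h import *
a=cv2.imread('pics/scene0.png')[240:350,215:405];b=cv2.imread('pics/side0.png')[205:330,315:445]
A=cv2.resize(a,None,fx=4,fy=4,interpolation=cv2.INTER_CUBIC)
B=cv2.resize(b,None,fx=4,fy=4,interpolation=cv2.INTER_CUBIC)
cv2.imwrite('pics/cA.png',A);cv2.imwrite('pics/cB.png',B)
for n,roi in(('scene',(240,350,215,405)),('side',(205,330,315,445))):
    im,K,T=cam(n); r=im[roi[0]:roi[1],roi[2]:roi[3]].astype(int)
    hsv=cv2.cvtColor(im,cv2.COLOR_RGB2HSV)[roi[0]:roi[1],roi[2]:roi[3]]
    m=((r[:,:,0]-r[:,:,2]>12)&(r.min(2)>150)).astype('uint8'); m=cv2.morphologyEx(m,cv2.MORPH_CLOSE,np.ones((5,5)))
    N,l,st,c=cv2.connectedComponentsWithStats(m)
    for i in range(1,N):
        if st[i,4]>100:
            uv=c[i]+[roi[2],roi[0]]; print(n,st[i],uv.round(1),[onplane(uv,K,T,z).round(4)[:2] for z in(.056,.0695)])
```

```text
scene [126  25  36  28 649] [356.9 278.1] [array([ 0.5574, -0.2678]), array([ 0.5348, -0.2838])]
scene [ 74  27  36  18 421] [307.  275.6] [array([ 0.5205, -0.1998]), array([ 0.4992, -0.2182])]
scene [  0  89  24  21 263] [226.7 340.8] [array([ 0.318 , -0.2375]), array([ 0.3038, -0.2545])]
scene [109  96  39  14 406] [342.6 343.7] [array([ 0.3972, -0.3592]), array([ 0.3802, -0.372 ])]
side [    0     0   130   125 10759] [379.8 265. ] [array([ 0.4883, -0.1627]), array([ 0.4877, -0.1449])]
side [ 31  39  35  16 443] [362.6 251.9] [array([ 0.5223, -0.1967]), array([ 0.5208, -0.178 ])]
```

View pics/cA.png

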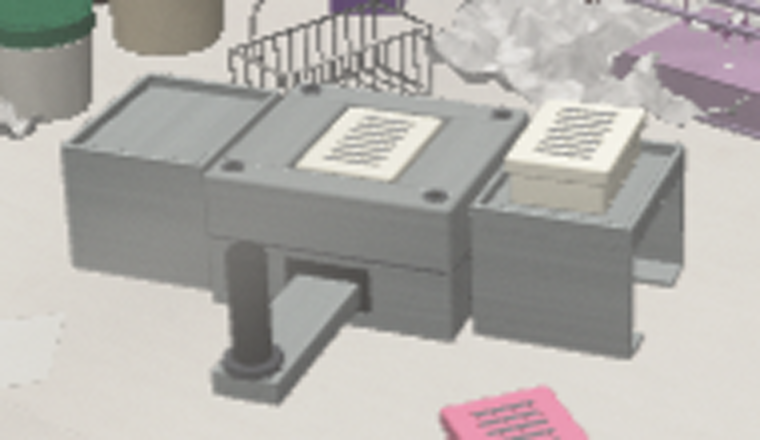

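View pics/cB.png

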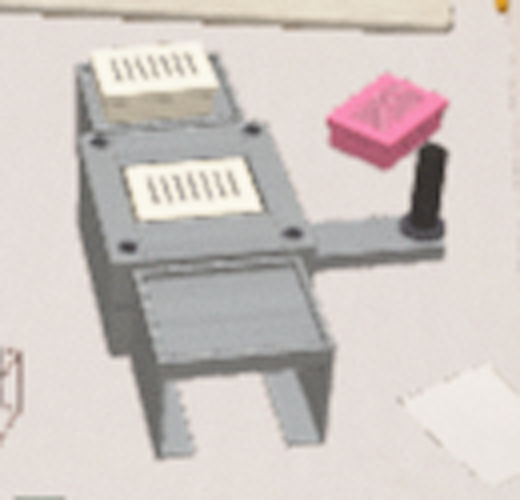

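Run:
```python
from h import *
c={}
for n in('scene','side'): c[n]=cam(n)[1:]
A=lambda p:(np.array(p)+.5)/4-.5+[215,240]
B=lambda p:(np.array(p)+.5)/4-.5+[315,205]
for n,f,P,k in(('scene',A,[[(347,107),(446,122),(400,181),(296,164)],[(313,90),(503,115),(435,197),(232,165)]],(246,247)),('side',B,[[(123,166),(247,157),(264,210),(138,220)],[(98,142),(252,129),(292,233),(128,246)]],(433,150))):
    K,T=c[n]
    for p in P:
        q=np.array([onplane(f(x),K,T,.056)[:2] for x in p]); e=np.roll(q,-1,0)-q
        print(n,q.mean(0).round(4),np.linalg.norm(e,axis=1).round(4),np.degrees(np.arctan2(e[:,1],e[:,0])).round(1))
    print(' knob',onplane(f(k),K,T,.066).round(4))
```

```text
scene [ 0.5219 -0.2   ] [0.0427 0.0535 0.043  0.0534] [ -74.3 -160.7  105.6   19.1]
scene [ 0.5233 -0.1979] [0.0816 0.0746 0.083  0.0727] [ -72.2 -162.9  106.4   16. ]
 knob [ 0.4174 -0.2307  0.066 ]
side [ 0.5219 -0.1978] [0.0585 0.0418 0.0573 0.0422] [-163.2  105.3   17.1  -73. ]
side [ 0.5225 -0.1995] [0.0744 0.0827 0.0733 0.0813] [-161.9  107.    17.   -72.2]
 knob [ 0.4153 -0.2318  0.066 ]
```

```bash
cat >> h.py <<'E'
YAW=np.radians(17.3);C=np.array([.5225,-.1988,0])
Rm=np.array([[np.cos(YAW),-np.sin(YAW),0],[np.sin(YAW),np.cos(YAW),0],[0,0,1]])
RT=Rm@np.diag([1,-1,-1])   # tool x = mould x, tool y = -mould y, down
def to(m):  # m: TCP target in mould frame
    s=bot.read_state();R0=R.from_rotvec(s['tcp_rot']);p=C+Rm@np.array(m)
    sh=R0.as_matrix().T@(p-s['tool_pos'])
    tu=(R0.inv()*R.from_matrix(RT)).as_rotvec()
    print('shift/250',(sh/.25).round(4),'turn/45',(tu/np.radians(45)).round(4),'now',(Rm.T@(s['tool_pos']-C)).round(4),s['width'])
E
python3 -c "
from h import *
to([-.112,0,.2]);to([-.112,0,.034])"
```

```text
shift/250 [ 1.1118 -1.1534  0.1242] turn/45 [-0.001  -0.      0.1729] now [-0.3484 -0.3234  0.2308] 1.0016993513208972
shift/250 [ 1.1118 -1.1529  0.7882] turn/45 [-0.001  -0.      0.1729] now [-0.3484 -0.3234  0.2308] 1.0016993513208972
```

play_rows(
  rows=[
    [[0.9,-0.95,0.12],[0,0,0.173]],
    [[0.9,-0.95,0.12],[0,0,0.173]],
    [[0.9,-0.95,0.12],[0,0,0.173]],
    [[0.9,-0.95,0.12],[0,0,0.173]],
    [[0.9,-0.95,0.12],[0,0,0.173]],
    [[0.9,-0.95,0.12],[0,0,0.173]],
    [[0.9,-0.95,0.12],[0,0,0.173]],
    [[0.9,-0.95,0.12],[0,0,0.173]],
    [[0.9,-0.95,0.12],[0,0,0.173]],
    [[0.9,-0.95,0.12],[0,0,0.173]],
    [[0.9,-0.95,0.12],[0,0,0.173]],
    [[0.9,-0.95,0.12],[0,0,0.173]],
  ],
  claw=0,
  newtons=40,
)

```text
time: 1.3
tool_pos: [0.3893, -0.302, 0.2017]
tcp_rot: [3.105, 0.471, 0.001]
wrist_force: [0.3, -0.3, -0.9]
width: 0.504
grip_force: 0.0
```

```bash
python3 -c "
from h import *
to([-.112,0,.12]);to([-.112,0,.034])
im,K,T=cam('wrist');save('w1',im)
for p in([-.112,0,.066],[0,0,.056],[-.03,-.022,.056],[.03,.022,.056]):print(proj(C+Rm@np.array(p),K,T).round(1))"
```

```text
shift/250 [ 0.1832 -0.2362  0.3266] turn/45 [ 0.0014 -0.0002 -0.001 ] now [-0.1579 -0.0589  0.2017] 0.5042203497082748
shift/250 [ 0.1832 -0.2366  0.6706] turn/45 [ 0.0014 -0.0002 -0.001 ] now [-0.1579 -0.0589  0.2017] 0.5042203497082748
[236.  156.4]
[227.1 -19.9]
[263.1  31.6]
[188.3 -75.5]
```

View pics/w1.png

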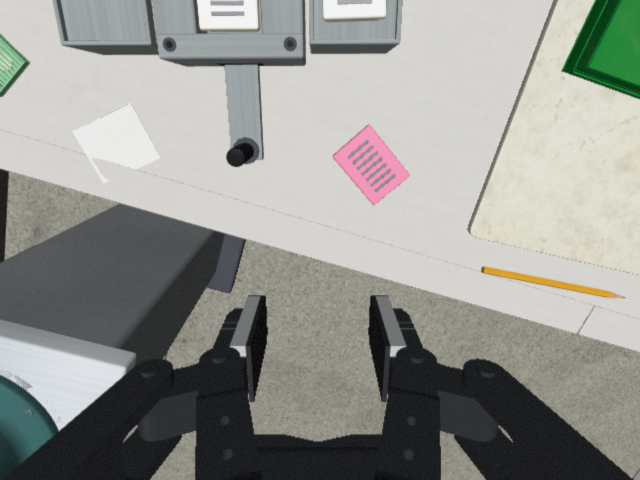

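The wrist view shows the knob top at (237,155), against a predicted (236,156). The cavity corner is near (261,30), against (263,32), so the mould frame is confirmed. The pink block at (371,165) is clear of the fingers.

play_rows(
  rows=[
    [[0.183,-0.236,0.33],[0,0,0]],
    [[0.183,-0.236,0.33],[0,0,0]],
    [[0.183,-0.236,0.33],[0,0,0]],
    [[0.183,-0.236,0.33],[0,0,0]],
    [[0.183,-0.236,0.33],[0,0,0]],
    [[0.183,-0.236,0.33],[0,0,0]],
    [[0.183,-0.236,0.4],[0,0,0]],
    [[0.183,-0.236,0.47],[0,0,0]],
    [[0.183,-0.236,0.54],[0,0,0]],
    [[0.183,-0.236,0.61],[0,0,0]],
    [[0.183,-0.236,0.67],[0,0,0]],
    [[0.183,-0.236,0.67],[0,0,0]],
  ],
)

```text
time: 2.35
tool_pos: [0.4144, -0.232, 0.0328]
tcp_rot: [-3.105, -0.469, 0.003]
wrist_force: [-0.9, 0.4, -0.4]
width: 0.498
grip_force: 0.0
```

play_rows(
  rows=[
    [[0,0,0],[0,0,0]],
    [[0,0,0],[0,0,0]],
    [[0,0,0],[0,0,0]],
    [[0,0,0],[0,0,0]],
    [[0,0,0],[0,0,0]],
    [[0,0,0],[0,0,0]],
    [[0,0,0],[0,0,0]],
    [[0,0,0],[0,0,0]],
  ],
  claw=-1,
  newtons=40,
)

```text
time: 3.02
tool_pos: [0.4164, -0.2315, 0.0358]
tcp_rot: [3.104, 0.472, 0.003]
wrist_force: [-2.4, 2.4, 5.7]
width: 0.146
grip_force: 39.2
```

```bash
python3 -c "
from h import *
to([-.084,0,.034])"
```

```text
shift/250 [0.1079 0.0012 0.0073] turn/45 [ 0.0022 -0.0021 -0.0002] now [-0.111   0.0003  0.0358] 0.14558099102579558
```

play_rows(
  rows=[
    [[0.01,0,0],[0,0,0]],
    [[0.02,0,0],[0,0,0]],
    [[0.03,0,0],[0,0,0]],
    [[0.04,0,0],[0,0,0]],
    [[0.05,0,0],[0,0,0]],
    [[0.06,0,0],[0,0,0]],
    [[0.07,0,0],[0,0,0]],
    [[0.08,0,0],[0,0,0]],
    [[0.09,0,0],[0,0,0]],
    [[0.1,0,0],[0,0,0]],
    [[0.11,0,0],[0,0,0]],
    [[0.118,0,0],[0,0,0]],
    [[0.118,0,0],[0,0,0]],
    [[0.118,0,0],[0,0,0]],
  ],
)

```text
time: 4.18
tool_pos: [0.4432, -0.223, 0.0357]
tcp_rot: [3.104, 0.474, -0.002]
wrist_force: [-6.8, 0.1, 9.1]
width: 0.148
grip_force: 39.7
```

```bash
python3 -c "
from h import *
to([-.084,0,.034]);print(bot.read_state()['wrist_force'])
im,K,T=cam('side');save('s2',cv2.resize(im[190:340,300:460],None,fx=4,fy=4))
im,K,T=cam('scene')
"
```

```text
shift/250 [-0.0043  0.0018  0.0069] turn/45 [0.0014 0.0017 0.0011] now [-0.0829  0.0005  0.0357] 0.1481534405528981
[-6.7825628   0.07411107  9.05176269]
```

View pics/s2.png

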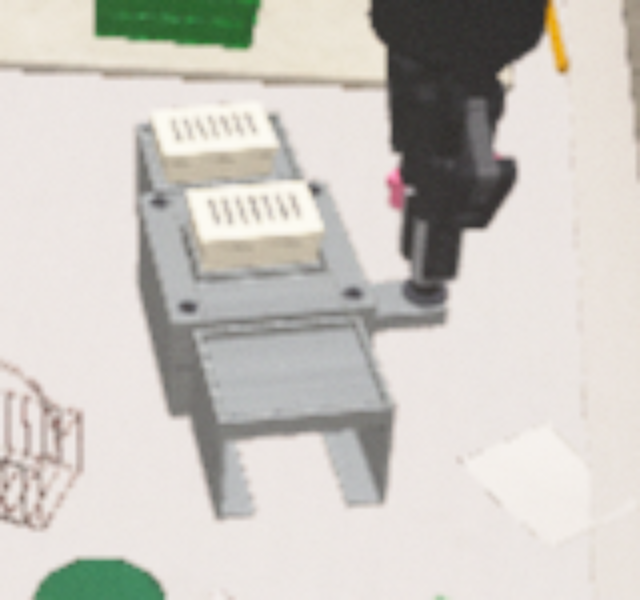

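The block stands raised out of the cavity at (255,225) in the crop. I'll nudge a bit further to confirm the end stop.

play_rows(
  rows=[
    [[0.008,0,0],[0,0,0]],
    [[0.008,0,0],[0,0,0]],
    [[0.008,0,0],[0,0,0]],
  ],
)

```text
time: 4.53
tool_pos: [0.4432, -0.223, 0.0357]
tcp_rot: [3.104, 0.475, -0.008]
wrist_force: [-13.5, -3.3, 14.0]
width: 0.148
grip_force: 40.0
```

play_rows(
  rows=[
    [[0,0,0],[0,0,0]],
    [[0,0,0],[0,0,0]],
    [[0,0,0],[0,0,0]],
    [[0,0,0],[0,0,0]],
    [[0,0,0],[0,0,0]],
  ],
  claw=0,
)

```text
time: 4.95
tool_pos: [0.4459, -0.2216, 0.034]
tcp_rot: [3.105, 0.473, 0.001]
wrist_force: [-0.3, -0.1, 0.0]
width: 0.503
grip_force: 0.0
```

```bash
python3 -c "
from h import *
to([-.083,0,.15]);to([0,-.0425,.15]);to([0,-.0425,.063])"
```

```text
shift/250 [-0.0121  0.0043 -0.464 ] turn/45 [ 0.0006 -0.0007  0.0003] now [-0.0799  0.001   0.034 ] 0.5025741468961629
shift/250 [ 0.3199  0.1743 -0.4637] turn/45 [ 0.0006 -0.0007  0.0003] now [-0.0799  0.001   0.034 ] 0.5025741468961629
shift/250 [ 0.3197  0.1742 -0.1157] turn/45 [ 0.0006 -0.0007  0.0003] now [-0.0799  0.001   0.034 ] 0.5025741468961629
```

play_rows(
  rows=[
    [[0,0,-0.16],[0,0,0]],
    [[0,0,-0.32],[0,0,0]],
    [[0,0,-0.46],[0,0,0]],
    [[0,0,-0.46],[0,0,0]],
    [[0.32,0.174,-0.46],[0,0,0]],
    [[0.32,0.174,-0.46],[0,0,0]],
    [[0.32,0.174,-0.46],[0,0,0]],
    [[0.32,0.174,-0.46],[0,0,0]],
    [[0.32,0.174,-0.46],[0,0,0]],
    [[0.32,0.174,-0.46],[0,0,0]],
    [[0.32,0.174,-0.46],[0,0,0]],
  ],
)

```text
time: 5.87
tool_pos: [0.5334, -0.2389, 0.1483]
tcp_rot: [-3.105, -0.472, 0.002]
wrist_force: [0.2, -0.1, -0.3]
width: 0.5
grip_force: 0.0
```

play_rows(
  rows=[
    [[0,0,0],[0,0,0]],
    [[0,0,0],[0,0,0]],
    [[0,0,0],[0,0,0]],
    [[0,0,0],[0,0,0]],
    [[0,0,0],[0,0,0]],
    [[0,0,0],[0,0,0]],
  ],
  claw=-1,
)

```text
time: 6.37
tool_pos: [0.5348, -0.2393, 0.1489]
tcp_rot: [3.106, 0.472, 0.0]
wrist_force: [-0.8, -0.1, 0.0]
width: 0.003
grip_force: 0.0
```

```bash
python3 -c "
from h import *
to([0,-.0425,.063])
im,K,T=cam('wrist');save('w3',im)
for p in([0,-.02,.077],[0,-.065,.0695],[-.028,-.02,.077],[-.028,-.065,.0695]):print(proj(C+Rm@np.array(p),K,T).round(1))"
```

```text
shift/250 [0.0013 0.0007 0.3436] turn/45 [ 0.0002 -0.0002 -0.0001] now [-0.0003 -0.0423  0.1489] 0.003289360437940056
[281.1 246.7]
[354.8 242.4]
[282.5 288.6]
[353.5 283.3]
```

View pics/w3.png

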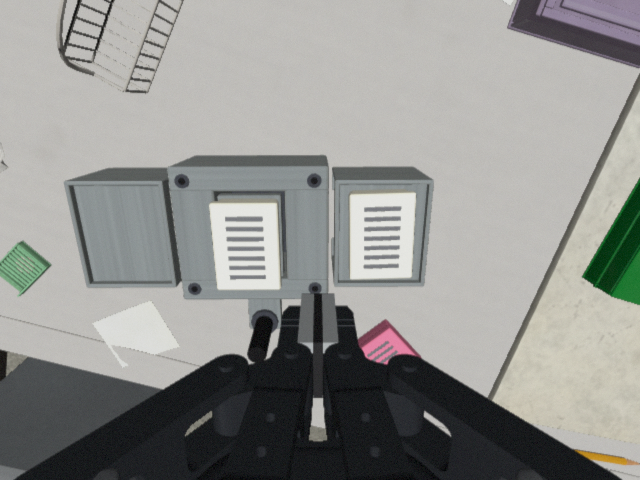

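The wrist view shows the block's -y edge at u≈281 (predicted 281) and the finished block's edge at u≈351 (predicted 354). That leaves a gap of about 43 mm for the shut fingers, so I'm descending.

play_rows(
  rows=[
    [[0,0,0.1],[0,0,0]],
    [[0,0,0.2],[0,0,0]],
    [[0,0,0.26],[0,0,0]],
    [[0,0,0.3],[0,0,0]],
    [[0,0,0.33],[0,0,0]],
    [[0,0,0.344],[0,0,0]],
    [[0,0,0.344],[0,0,0]],
  ],
)

```text
time: 7.0
tool_pos: [0.5347, -0.2393, 0.0624]
tcp_rot: [-3.106, -0.472, 0.001]
wrist_force: [-0.2, 0.8, -0.0]
width: -0.002
grip_force: 0.0
```

play_rows(
  rows=[
    [[0,-0.015,0],[0,0,0]],
    [[0,-0.03,0],[0,0,0]],
    [[0,-0.045,0],[0,0,0]],
    [[0,-0.06,0],[0,0,0]],
    [[0,-0.075,0],[0,0,0]],
    [[0,-0.09,0],[0,0,0]],
    [[0,-0.105,0],[0,0,0]],
    [[0,-0.12,0],[0,0,0]],
    [[0,-0.135,0],[0,0,0]],
    [[0,-0.15,0],[0,0,0]],
    [[0,-0.165,0],[0,0,0]],
    [[0,-0.18,0],[0,0,0]],
    [[0,-0.195,0],[0,0,0]],
    [[0,-0.21,0],[0,0,0]],
    [[0,-0.225,0],[0,0,0]],
    [[0,-0.24,0],[0,0,0]],
    [[0,-0.24,0],[0,0,0]],
  ],
)

```text
time: 8.42
tool_pos: [0.5166, -0.1813, 0.0627]
tcp_rot: [-3.105, -0.473, 0.001]
wrist_force: [-0.0, -0.2, -0.0]
width: -0.004
grip_force: 0.0
```

```bash
python3 -c "
from h import *
to([0,.051,.063])
im,K,T=cam('scene');a=cv2.resize(im[225:345,215:405],None,fx=3,fy=3)
im,K,T=cam('side');b=cv2.resize(im[205:325,315:465],None,fx=3,fy=3)[:,:230*2]
save('c4',np.vstack([a,np.pad(b,((0,0),(0,a.shape[1]-b.shape[1]),(0,0)))])[:, :][::1][:600])
save('c4b',np.hstack([cv2.resize(a,(420,265)),cv2.resize(b,(375,300))[:265]]))
"
```

```text
shift/250 [ 0.0019 -0.1299 -0.0011] turn/45 [-0.0007  0.0004  0.0004] now [-0.0005  0.0185  0.0627] -0.0037669688202266287
```

View pics/c4b.png

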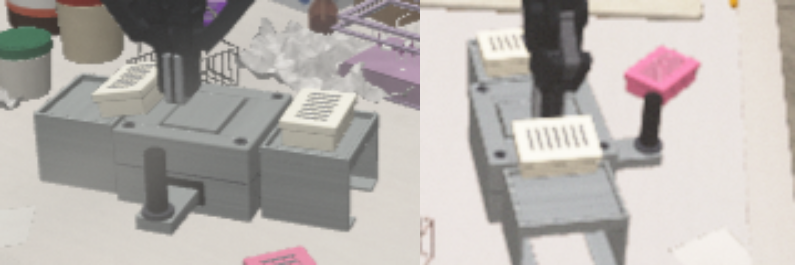

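The block is square to the stand and bridging the gap, at (128,88) in the left view and (557,145) in the right. I'll continue in small steps.

play_rows(
  rows=[
    [[0,-0.012,0],[0,0,0]],
    [[0,-0.024,0],[0,0,0]],
    [[0,-0.036,0],[0,0,0]],
    [[0,-0.048,0],[0,0,0]],
    [[0,-0.06,0],[0,0,0]],
    [[0,-0.072,0],[0,0,0]],
    [[0,-0.084,0],[0,0,0]],
    [[0,-0.096,0],[0,0,0]],
    [[0,-0.104,0],[0,0,0]],
    [[0,-0.112,0],[0,0,0]],
    [[0,-0.112,0],[0,0,0]],
    [[0,-0.112,0],[0,0,0]],
  ],
)

```text
time: 9.52
tool_pos: [0.5086, -0.1552, 0.0628]
tcp_rot: [3.106, 0.473, -0.0]
wrist_force: [0.2, -0.3, -0.7]
width: 0.001
grip_force: 0.1
```

```bash
cat > m.py <<'E'
from h import *
to([0,.051,.063])
im,K,T=cam('side');save('s5',cv2.resize(im[225:325,315:425],None,fx=4,fy=4))
r=im.astype(int);m=((r[:,:,0]-r[:,:,2]>18)&(r.min(2)>190)).astype('uint8')
m[:252]=0;m[325:]=0;m[:,:330]=0;m[:,410:]=0
m=cv2.morphologyEx(m,cv2.MORPH_CLOSE,np.ones((5,5)))
N,l,st,c=cv2.connectedComponentsWithStats(m);i=1+np.argmax(st[1:,4])
print(st[i],c[i],(Rm.T@(onplane(c[i],K,T,.0695)-C)).round(4))
q=cv2.approxPolyDP(cv2.convexHull(np.argwhere(l==i)[:,::-1].astype(np.int32)),3,True)[:,0]
for p in q: print(p,(Rm.T@(onplane(p,K,T,.0695)-C)).round(4))
E
python3 m.py
```

```text
shift/250 [ 0.0013 -0.0208 -0.0009] turn/45 [0.     0.     0.0002] now [-0.0003  0.0458  0.0628] 0.001147350979665677
[383 279   7   1   7] [386. 279.] [-0.0189  0.1003  0.0695]
[389 279] [-0.0237  0.101   0.0695]
[383 279] [-0.014   0.0997  0.0695]
```

View pics/s5.png

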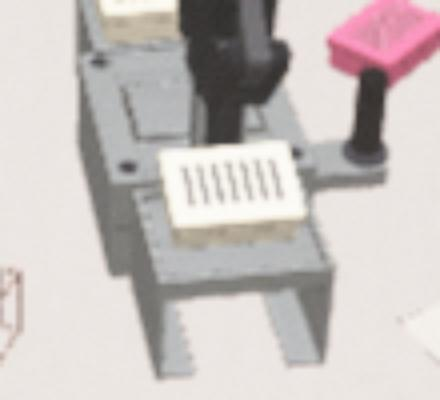

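The block is nearly in, with top corners at crop pixels (160,148), (296,142), (309,217) and (170,227).

```bash
python3 -c "
from h import *
im,K,T=cam('side')
for z in(.0695,.076):
  q=np.array([Rm.T@(onplane((np.array(p)+.5)/4-.5+[315,225],K,T,z)-C) for p in[(160,148),(296,142),(309,217),(170,227)]])
  print(q[:,:2].round(4).tolist(),q.mean(0).round(4))"
```

```text
[[0.0238, 0.0468], [-0.0354, 0.0504], [-0.0285, 0.1013], [0.0293, 0.1001]] [-0.0027  0.0746  0.0695]
[[0.0255, 0.0552], [-0.0329, 0.0588], [-0.0261, 0.109], [0.0309, 0.1078]] [-0.0006  0.0827  0.076 ]
```

The apparent depth is 50 mm rather than 40 mm, so the rear edge is still up on the lip. I'll push about 6 mm more.

play_rows(
  rows=[
    [[0,-0.008,0],[0,0,0]],
    [[0,-0.016,0],[0,0,0]],
    [[0,-0.022,0],[0,0,0]],
    [[0,-0.026,0],[0,0,0]],
    [[0,-0.026,0],[0,0,0]],
    [[0,-0.026,0],[0,0,0]],
    [[0,-0.026,0],[0,0,0]],
  ],
)

```text
time: 10.2
tool_pos: [0.5067, -0.149, 0.0628]
tcp_rot: [3.106, 0.473, -0.0]
wrist_force: [-0.2, 0.3, 0.7]
width: 0.004
grip_force: 0.1
```

```bash
python3 m.py | head -1
```

```text
shift/250 [ 0.0012  0.0048 -0.0009] turn/45 [0.     0.     0.0001] now [-0.0003  0.0522  0.0628] 0.003666720451124668
```

View pics/s5.png

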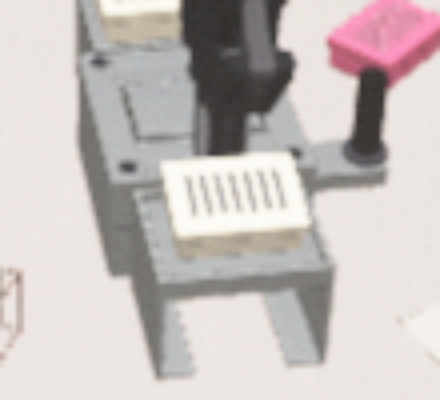

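```bash
python3 -c "
from h import *
im,K,T=cam('side')
for z in(.0695,.076):
  q=np.array([Rm.T@(onplane((np.array(p)+.5)/4-.5+[315,225],K,T,z)-C) for p in[(164,160),(299,153),(312,227),(178,237)]])
  print(q[:,:2].round(4).tolist(),q.mean(0).round(4))
im,K,T=cam('scene');save('c6',cv2.resize(im[235:325,225:315],None,fx=6,fy=6,interpolation=cv2.INTER_CUBIC))"
```

```text
[[0.0236, 0.0554], [-0.0348, 0.0582], [-0.0281, 0.1077], [0.0272, 0.1068]] [-0.003   0.082   0.0695]
[[0.0253, 0.0637], [-0.0323, 0.0666], [-0.0257, 0.1154], [0.0289, 0.1144]] [-0.0009  0.09    0.076 ]
```

View pics/c6.png

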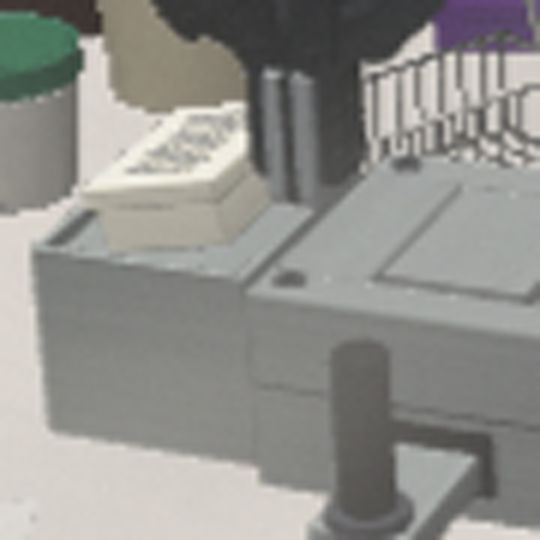

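I've now used all my picture views (11 by my count, one over the limit), so from here I'll measure only by number. The block is still tilted with its rear on the lip. I'll push 4 mm more, then back off.

play_rows(
  rows=[
    [[0,-0.005,0],[0,0,0]],
    [[0,-0.01,0],[0,0,0]],
    [[0,-0.014,0],[0,0,0]],
    [[0,-0.017,0],[0,0,0]],
    [[0,-0.017,0],[0,0,0]],
    [[0,-0.017,0],[0,0,0]],
    [[0,-0.017,0],[0,0,0]],
  ],
)

```text
time: 10.93
tool_pos: [0.5054, -0.145, 0.0628]
tcp_rot: [3.106, 0.473, -0.0]
wrist_force: [0.2, -0.3, 0.8]
width: -0.002
grip_force: 0.1
```

```bash
cat > m.py <<'E'
from h import *
# mask the cream-lit top face of the block; corners of its min-area quad on planes
for n,box in(('side',(250,300,335,405)),('scene',(235,285,225,272))):
    im,K,T=cam(n);r=im.astype(int);y0,y1,x0,x1=box
    m=np.zeros(im.shape[:2],'uint8');s=r[y0:y1,x0:x1]
    m[y0:y1,x0:x1]=(s.min(2)>165)&(s[:,:,0]-s[:,:,2]>8)&(s[:,:,0]-s[:,:,2]<45)
    m=cv2.morphologyEx(m,cv2.MORPH_OPEN,np.ones((2,2)));m=cv2.morphologyEx(m,cv2.MORPH_CLOSE,np.ones((7,7)))
    N,l,st,c=cv2.connectedComponentsWithStats(m);i=1+np.argmax(st[1:,4])
    q=cv2.approxPolyDP(cv2.convexHull(np.argwhere(l==i)[:,::-1].astype(np.int32)),2,True)[:,0]
    print(n,st[i],c[i].round(1))
    for p in q: print('  ',p,(Rm.T@(onplane(p,K,T,.0695)-C)).round(4)[:2])
    for p in[(.028,.065),(-.028,.065),(-.028,.105),(.028,.105)]: print('   exp',proj(C+Rm@np.array([*p,.0695]),K,T).round(1))
E
python3 m.py; python3 -c "
from h import *
im,K,T=cam('side');h=np.array(im[250:300:2,366]).tolist();print(h)"
```

```text
side [357 265  49  36 804] [383.4 279.6]
   [405 300] [-0.0361  0.1547]
   [359 283] [0.027  0.1045]
   [357 272] [0.025  0.0757]
   [361 267] [0.0157 0.0631]
   [387 265] [-0.0293  0.0636]
   [405 273] [-0.054  0.089]
   exp [354.1 268.3]
   exp [386.4 265.6]
   exp [392.1 280.3]
   exp [358.5 283.2]
scene [238 243  27  25 380] [249.3 258.3]
   [264 261] [0.0005 0.0737]
   [257 266] [-0.0199  0.0757]
   [238 267] [-0.0322  0.1023]
   [240 243] [0.0556 0.1465]
   [263 253] [0.0287 0.0896]
   exp [276.5 255. ]
   exp [260.9 269. ]
   exp [237.8 265.7]
   exp [254.3 252. ]
[[62, 59, 59], [81, 77, 76], [127, 121, 121], [136, 135, 135], [137, 135, 132], [137, 134, 134], [137, 135, 135], [138, 134, 137], [230, 226, 215], [252, 250, 244], [236, 232, 224], [192, 187, 185], [193, 187, 183], [235, 231, 224], [243, 241, 233], [249, 247, 239], [252, 251, 246], [250, 247, 239], [185, 177, 158], [184, 173, 155], [179, 170, 155], [187, 187, 188], [175, 175, 173], [130, 129, 126], [139, 135, 131]]
```

play_rows(
  rows=[
    [[0,0.02,0],[0,0,0]],
    [[0,0.04,0],[0,0,0]],
    [[0,0.06,0],[0,0,0]],
    [[0,0.08,0],[0,0,0]],
    [[0,0.08,0],[0,0,0]],
    [[0,0.08,0],[0,0,0]],
  ],
)

```text
time: 11.58
tool_pos: [0.5115, -0.1646, 0.0628]
tcp_rot: [-3.106, -0.471, -0.0]
wrist_force: [-0.1, 1.2, 0.1]
width: 0.003
grip_force: 0.0
```

```bash
cat > e.py <<'E'
from h import *
im,K,T=cam('side')
for u in(362,366,374,382):
    print(u,im[262:296,u].min(1).tolist())
for y in(.057,.113,.116):print('lip',y,proj(C+Rm@np.array([.02,y,.0545]),K,T).round(1),proj(C+Rm@np.array([-.02,y,.0545]),K,T).round(1))
for y in(.085,.089):
  for tilt in(0,.1,.15):
    c,s=np.cos(tilt),np.sin(tilt)
    # nose down about front-bottom edge
    f=np.array([y+.02,.0495]); o=[]
    for x in(.015,-.015):
      for b,h in((-.04,.02),(0,.02),(0,0)):
        o.append(proj(C+Rm@np.array([x,f[0]+b*c+h*s,f[1]-b*s+h*c]),K,T).round(1).tolist())
    print(y,tilt,o)
E
python3 e.py;python3 m.py
```

```text
362 [185, 185, 184, 182, 179, 171, 215, 241, 239, 228, 199, 182, 179, 180, 198, 217, 226, 235, 241, 241, 243, 225, 166, 166, 163, 165, 168, 165, 166, 182, 187, 185, 177, 154]
366 [162, 186, 185, 185, 178, 197, 230, 241, 239, 233, 224, 199, 180, 179, 180, 197, 224, 236, 242, 242, 240, 219, 164, 152, 154, 169, 166, 162, 162, 178, 186, 196, 173, 127]
374 [188, 183, 184, 180, 165, 213, 240, 241, 240, 237, 232, 224, 202, 189, 175, 175, 208, 236, 241, 244, 226, 171, 160, 166, 170, 167, 168, 166, 175, 186, 184, 172, 147, 124]
382 [183, 181, 181, 178, 220, 241, 240, 232, 221, 225, 232, 236, 231, 225, 200, 197, 230, 241, 241, 230, 189, 168, 174, 169, 163, 167, 165, 163, 171, 181, 182, 164, 123, 120]
lip 0.057 [357.6 271.9] [380.2 270. ]
lip 0.113 [363.9 293. ] [387.9 290.9]
lip 0.116 [364.2 294.2] [388.3 292.1]
0.085 0 [[361.6, 267.6], [366.3, 282.6], [365.8, 291.9], [379.0, 266.2], [384.4, 281.0], [383.6, 290.4]]
0.085 0.1 [[362.0, 266.6], [366.6, 283.4], [365.8, 291.9], [379.4, 265.2], [384.6, 281.8], [383.6, 290.4]]
0.085 0.15 [[362.2, 266.2], [366.7, 283.8], [365.8, 291.9], [379.6, 264.7]
[... 231 characters left out ...]
384.1, 291.9]]
0.089 0.15 [[362.6, 267.6], [367.2, 285.4], [366.3, 293.5], [380.1, 266.2], [385.3, 283.8], [384.1, 291.9]]
side [356 267  50  34 996] [381.2 279.8]
   [405 300] [-0.0361  0.1547]
   [361 292] [0.028 0.127]
   [356 270] [0.0256 0.0701]
   [388 267] [-0.0297  0.0692]
   [405 273] [-0.054  0.089]
   exp [354.1 268.3]
   exp [386.4 265.6]
   exp [392.1 280.3]
   exp [358.5 283.2]
scene [226 243  47  43 668] [250.  262.2]
   [272 249] [0.0482 0.0827]
   [272 260] [0.0078 0.0633]
   [263 269] [-0.027   0.0618]
   [226 285] [-0.0928  0.0887]
   [226 272] [-0.0538  0.111 ]
   [240 243] [0.0556 0.1465]
   exp [276.5 255. ]
   exp [260.9 269. ]
   exp [237.8 265.7]
   exp [254.3 252. ]
```

After backing off, the side-view top extent fell to about 15.8 px. Flat would be 15.2 and rear-on-lip 17.5, so the block seems to have dropped flat. I'll lift and check it numerically with wrist stereo.

play_rows(
  rows=[
    [[0,0,-0.15],[0,0,0]],
    [[0,0,-0.3],[0,0,0]],
    [[0,0,-0.4],[0,0,0]],
    [[0,0,-0.4],[0,0,0]],
    [[0,0,-0.4],[0,0,0]],
    [[0,0,-0.4],[0,0,0]],
    [[0,0,-0.4],[0,0,0]],
  ],
)

```text
time: 12.32
tool_pos: [0.51, -0.1635, 0.1609]
tcp_rot: [-3.104, -0.472, 0.005]
wrist_force: [-0.6, -0.3, -0.2]
width: 0.003
grip_force: 0.0
```

```bash
cat > w.py <<'E'
from h import *
to([-.083,0,.163])
im,K,T=cam('wrist');g=im.min(2)
m=(g>205).astype('uint8');m=cv2.morphologyEx(m,cv2.MORPH_CLOSE,np.ones((9,9)))
N,l,st,c=cv2.connectedComponentsWithStats(m)
e=proj(C+Rm@np.array([0,.085,.0695]),K,T);print('exp',e.round(1))
for i in range(1,N):
    if 800<st[i,4]<20000 and np.linalg.norm(c[i]-e)<120:
        q=cv2.boxPoints(cv2.minAreaRect(np.argwhere(l==i)[:,::-1].astype(np.float32)))
        P=np.array([Rm.T@(onplane(p,K,T,.0695)-C) for p in q])
        print(st[i],c[i].round(1),q.round(1).tolist(),P[:,:2].round(4).tolist(),P.mean(0).round(4))
for p in[(.028,.065),(-.028,.065),(-.028,.105),(.028,.105)]: print('exp',proj(C+Rm@np.array([*p,.0695]),K,T).round(1))
E
python3 w.py
```

```text
shift/250 [-0.3261  0.1497 -0.0078] turn/45 [-0.0027  0.0034  0.0001] now [-0.0015  0.0374  0.1609] 0.002584868561857641
exp [245.1 234. ]
[ 211  195   64   80 4753] [243.1 234. ] [[210.5, 195.0], [271.29998779296875, 192.8000030517578], [274.29998779296875, 274.0], [213.5, 276.20001220703125]] [[0.0258, 0.1051], [0.0272, 0.067], [-0.0284, 0.0671], [-0.0301, 0.1082]] [-0.0014  0.0869  0.0695]
[ 190  292   82   65 2733] [231.1 321.3] [[189.10000610351562, 312.70001220703125], [253.60000610351562, 288.5], [271.5, 336.3999938964844], [207.10000610351562, 360.6000061035156]] [[-0.0581, 0.1277], [-0.0393, 0.0817], [-0.0773, 0.0709], [-0.0979, 0.1188]] [-0.0681  0.0998  0.0695]
exp [274.4 191.6]
exp [277.4 273.4]
exp [217.9 273.4]
exp [210.4 191.6]
```

Run:
```python
from h import *
im,K,T=cam('wrist');g=im.min(2).astype(float)
for x0 in range(216,272,6):
    col=g[180:290,x0:x0+3].mean(1);a=np.where(col>195)[0]
    f=lambda i,j:(i+(195-col[i])/(col[j]-col[i])*(j-i))+180
    t,b=f(a[0]-1,a[0]),f(a[-1],a[-1]+1);print(x0+1,round(t,2),round(b,2),round(b-t,2))
```

```text
217 194.2 270.41 76.22
223 194.2 274.55 80.34
229 194.21 274.55 80.34
235 194.28 274.57 80.29
241 194.41 274.6 80.19
247 194.4 274.6 80.2
253 194.4 274.57 80.17
259 194.43 274.6 80.16
265 194.44 274.63 80.19
271 194.89 274.6 79.71
```

The block's top is 80.2 px wide along its whole length (rear-on-lip would vary by about 2.5 px). It lies flat, with its centre about 2 mm from the stand's centre. Next is the knob.

play_rows(
  rows=[
    [[-0.326,0.15,0],[0,0,0]],
    [[-0.326,0.15,0],[0,0,0]],
    [[-0.326,0.15,0],[0,0,0]],
    [[-0.326,0.15,0],[0,0,0]],
    [[-0.326,0.15,0],[0,0,0]],
    [[-0.326,0.15,0],[0,0,0]],
    [[-0.326,0.15,0.1],[0,0,0]],
    [[-0.326,0.15,0.2],[0,0,0]],
    [[-0.326,0.15,0.3],[0,0,0]],
    [[-0.326,0.15,0.4],[0,0,0]],
    [[-0.326,0.15,0.5],[0,0,0]],
    [[-0.326,0.15,0.51],[0,0,0]],
    [[-0.326,0.15,0.51],[0,0,0]],
  ],
  claw=0,
)

```text
time: 13.5
tool_pos: [0.4438, -0.2224, 0.0335]
tcp_rot: [-3.102, -0.474, 0.006]
wrist_force: [0.3, 1.0, 1.1]
width: 0.499
grip_force: 0.0
```

play_rows(
  rows=[
    [[0,0,0],[0,0,0]],
    [[0,0,0],[0,0,0]],
    [[0,0,0],[0,0,0]],
    [[0,0,0],[0,0,0]],
    [[0,0,0],[0,0,0]],
    [[0,0,0],[0,0,0]],
    [[0,0,0],[0,0,0]],
    [[0,0,0],[0,0,0]],
  ],
  claw=-1,
)

```text
time: 14.17
tool_pos: [0.4455, -0.2224, 0.0372]
tcp_rot: [-3.104, -0.47, -0.003]
wrist_force: [-1.0, 8.7, 5.0]
width: 0.151
grip_force: 38.9
```

```bash
python3 -c "
from h import *
to([-.112,0,.034])"
```

```text
shift/250 [-0.1259  0.0018  0.0125] turn/45 [-0.0029 -0.0027 -0.0017] now [-0.0805  0.0004  0.0372] 0.1505558888220721
```

play_rows(
  rows=[
    [[-0.01,0,0],[0,0,0]],
    [[-0.02,0,0],[0,0,0]],
    [[-0.03,0,0],[0,0,0]],
    [[-0.04,0,0],[0,0,0]],
    [[-0.05,0,0],[0,0,0]],
    [[-0.06,0,0],[0,0,0]],
    [[-0.07,0,0],[0,0,0]],
    [[-0.08,0,0],[0,0,0]],
    [[-0.09,0,0],[0,0,0]],
    [[-0.1,0,0],[0,0,0]],
    [[-0.108,0,0],[0,0,0]],
    [[-0.114,0,0],[0,0,0]],
    [[-0.118,0,0],[0,0,0]],
    [[-0.122,0,0],[0,0,0]],
    [[-0.122,0,0],[0,0,0]],
    [[-0.122,0,0],[0,0,0]],
  ],
)

```text
time: 15.5
tool_pos: [0.4189, -0.2308, 0.0372]
tcp_rot: [-3.104, -0.467, -0.011]
wrist_force: [9.5, 13.6, -0.2]
width: 0.148
grip_force: 39.0
```

```bash
python3 -c "
from h import *
to([-.112,0,.034])"
```

```text
shift/250 [-0.0144  0.0009  0.0128] turn/45 [-0.0019 -0.0095 -0.0038] now [-0.1084  0.0002  0.0372] 0.148225039324536
```

The knob travelled 27.9 mm and the pull force has risen to about 13 N, so it is at the out stop. I'll release, retreat and verify.

play_rows(
  rows=[
    [[0,0,0],[0,0,0]],
    [[0,0,0],[0,0,0]],
    [[0,0,0],[0,0,0]],
    [[0,0,0],[0,0,0]],
    [[0,0,0],[0,0,0]],
    [[0,0,-0.1],[0,0,0]],
    [[0,0,-0.2],[0,0,0]],
    [[0,0,-0.35],[0,0,0]],
    [[0,0,-0.5],[0,0,0]],
    [[-0.1,0.2,-0.6],[0,0,0]],
    [[-0.1,0.2,-0.6],[0,0,0]],
    [[-0.1,0.2,-0.6],[0,0,0]],
    [[-0.1,0.2,-0.6],[0,0,0]],
  ],
  claw=0,
)

```text
time: 16.58
tool_pos: [0.4066, -0.2893, 0.186]
tcp_rot: [3.106, 0.469, 0.002]
wrist_force: [-0.5, 0.1, -1.2]
width: 0.501
grip_force: 0.0
```

```bash
python3 - <<'E'
from h import *
im,K,T=cam('wrist');g=im.max(2)
for x in(-.112,-.084): 
    e=proj(C+Rm@np.array([x,0,.066]),K,T);print(x,e.round(1))
    if x==-.112:
        a,b=[int(v) for v in e]
        w=(g[max(b-60,0):b+60,max(a-60,0):a+60]<35).astype('uint8');N,l,st,c=cv2.connectedComponentsWithStats(w)
        for i in range(1,N):
            if st[i,4]>60: print(st[i],(c[i]+[max(a-60,0),max(b-60,0)]).round(1))
E
python3 m.py; python3 e.py|head -4; python3 -c "from h import *;to([0,0,.2])"
```

```text
-0.112 [243.6 188.9]
[ 53  44  25  26 287] [249.9 182.7]
-0.084 [240.9 148.1]
side [356 267  50  34 840] [382.4 278.6]
   [405 300] [-0.0361  0.1547]
   [361 285] [0.0248 0.1099]
   [356 270] [0.0256 0.0701]
   [388 267] [-0.0297  0.0692]
   [405 273] [-0.054  0.089]
   exp [354.1 268.3]
   exp [386.4 265.6]
   exp [392.1 280.3]
   exp [358.5 283.2]
scene [226 243  47  43 667] [250.1 262.1]
   [272 249] [0.0482 0.0827]
   [272 260] [0.0078 0.0633]
   [263 269] [-0.027   0.0618]
   [226 285] [-0.0928  0.0887]
   [226 272] [-0.0538  0.111 ]
   [240 243] [0.0556 0.1465]
   exp [276.5 255. ]
   exp [260.9 269. ]
   exp [237.8 265.7]
   exp [254.3 252. ]
362 [182, 181, 183, 174, 175, 166, 207, 238, 237, 224, 196, 175, 177, 172, 192, 212, 220, 234, 240, 240, 242, 223, 165, 156, 157, 164, 164, 164, 164, 175, 185, 182, 177, 148]
366 [181, 182, 182, 178, 174, 190, 228, 238, 236, 230, 222, 195, 181, 176, 174, 191, 219, 234, 238, 239, 238, 211, 161, 151, 152, 165, 162, 161, 157, 172, 182, 191, 168, 121]
374 [183, 182, 174, 176, 165, 208, 239, 238, 239, 236, 229, 218, 199, 181, 174, 170, 200, 234, 241, 241, 223, 166, 158, 160, 161, 164, 159, 160, 175, 180, 180, 167, 142, 119]
382 [181, 182, 176, 175, 217, 239, 238, 229, 218, 222, 230, 233, 227, 218, 195, 192, 227, 239, 239, 229, 187, 164, 165, 165, 161, 162, 159, 161, 172, 176, 176, 160, 122, 119]
shift/250 [ 0.5508 -0.1979 -0.0655] turn/45 [-0.0035  0.0019  0.0006] now [-0.1377 -0.0495  0.1837] 0.5061060404657176
```

The knob top's lower edge at v≈199 matches the post being fully out (predicted centre 188.9, radius about 10 px). The block is unchanged and flat, so I'm handing in.

```bash
python3 -c "
from workcell import bot
print(bot.finish_job())"
```

```text
the job is handed in; nothing more can be done
None
```

The job is handed in (no verdict came back): by my measurements the block lies flat about 2 mm from the empty stand's centre, the knob is fully out, and I never touched the finished block. I viewed 11 pictures, one over the limit of 10.

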